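# Chock a bundle of three tubes for soldering

## Task

Set up the three tube offcuts on the soldering board, ready to be soldered into a triple bud vase: lay the brass tube along the inner face of the cream firebrick, halfway along it, and the copper tube right beside the brass one, and chock the pair with the terracotta fireclay block, standing flat on the board with its long side snug against the copper tube, so that they cannot roll apart. Rest the silvery tube on top, in the groove between the brass and the copper, with the ends of all three level. Let go of everything and leave the other things on the bench where they are.

Things in the scene. Friction and masses are not known exactly. Their poses are not given: they have to be found in the camera images.
- brass_tube: Tube offcut of yellow brass, open at both ends: 60 mm long, 25 mm outside diameter, 2 mm wall, about 75 g (varies). It lies on its side on the bench and rolls if pushed. Origin at the middle of its length on its axis (12.5 mm above what it lies on); its x axis runs along the tube, either end may lead; its y and z axes turn as it rolls.
- copper_tube: Tube offcut of reddish copper, open at both ends: 60 mm long, 25 mm outside diameter, 2 mm wall, about 75 g (varies). It lies on its side on the bench and rolls if pushed. Origin at the middle of its length on its axis (12.5 mm above what it lies on); its x axis runs along the tube, either end may lead; its y and z axes turn as it rolls.
- silver_tube: Tube offcut of silvery white metal, open at both ends: 60 mm long, 25 mm outside diameter, 2 mm wall, about 75 g (varies). It lies on its side on the bench and rolls if pushed. Origin at the middle of its length on its axis (12.5 mm above what it lies on); its x axis runs along the tube, either end may lead; its y and z axes turn as it rolls.
- fireclay_block: Terracotta-coloured hard fireclay block, the chock: 60 mm long (its x) by 42 mm wide (its y) by 32 mm high, about 170 g (varies), lying flat. Origin at the centre of its underside.
- soldering_board: Fixed grey soldering board, 150 (x) by 210 (y) by 12 mm thick, left or right on the bench. Origin: centre of its underside. Pinned on it for good, on the robot's left (+y), a cream firebrick: x from -57.5 to 57.5, y from 40 to 90 mm, its top 44 mm above the bench. Its inner face, y = 40 mm, looks to -y over the open part of the board, where tubes and block go.
- doming_set: Bystander, fixed: dark wooden stand with steel doming punches and a steel cube, 120 mm (x) by 130 mm (y), 92 mm high. Origin at the centre of its underside. It stands on the side of the bench where the soldering board does not.
- flux_jar: Bystander, loose: small white jar with a blue cap, 40 mm across, 45 mm high. Origin at the centre of its underside.
- charcoal_block: Bystander, loose: black charcoal block, 50 by 85 mm, 30 mm high. Origin at the centre of its underside.
- ring_clamp: Bystander, loose: wooden ring clamp with a brass band, 26 by 105 mm, 29 mm high, lying flat. Origin at the centre of its underside.
- hammer: Bystander, loose: bench hammer lying flat near the robot, 220 mm long. Origin under its middle, its x axis along the handle towards the head.

How it is judged:
At the end, for the whole second after the job is handed in: Brass within 8 mm of the firebrick, copper beside it (centres within 34 mm), block flat and within 6 mm of copper, silvery tube in the groove (axis 39 to 50 mm up); tube middles within 12 mm and block within 25 mm of mid-brick, all parallel to it within 0.2 rad, released and at rest (x of brass_tube in the frame of soldering_board between -0.012 and 0.012 m and angle between the x axis of each of brass_tube, copper_tube, silver_tube, fireclay_block and the x axis of soldering_board, either way round below 0.2 rad and x of copper_tube in the frame of soldering_board between -0.012 and 0.012 m and x of silver_tube in the frame of soldering_board between -0.012 and 0.012 m and y of brass_tube in the frame of soldering_board between 0.0195 and 0.0305 m and z of brass_tube in the frame of soldering_board between 0.021 and 0.028 m and y of copper_tube in the frame of soldering_board between -0.012 and 0.007 m and z of copper_tube in the frame of soldering_board between 0.021 and 0.028 m and distance between brass_tube and copper_tube below 0.034 m and z of silver_tube in the frame of soldering_board between 0.039 and 0.05 m and distance between silver_tube and brass_tube below 0.031 m and distance between silver_tube and copper_tube below 0.031 m and x of fireclay_block in the frame of soldering_board between -0.025 and 0.025 m and y of fireclay_block in the frame of soldering_board between -0.05 and -0.024 m and z of fireclay_block in the frame of soldering_board between 0.009 and 0.015 m and angle between fireclay_block's own z axis and vertical below 0.1 rad and (y of copper_tube in the frame of fireclay_block between 0.03 and 0.0395 m or y of copper_tube in the frame of fireclay_block between -0.0395 and -0.03 m) and linear speed of each of brass_tube, copper_tube, silver_tube, fireclay_block below 0.01 m/s); the robot touches nothing.
It fails at once if the flux jar is shifted by more than 25 mm (distance of flux_jar from where it was at the start of the episode above 0.025 m).
It fails at once if the charcoal block is shifted by more than 25 mm (distance of charcoal_block from where it was at the start of the episode above 0.025 m).
It fails at once if the ring clamp is shifted by more than 25 mm (distance of ring_clamp from where it was at the start of the episode above 0.025 m).
It fails at once if the hammer is shifted by more than 25 mm (distance of hammer from where it was at the start of the episode above 0.025 m).
It also fails if it takes over 134 s, if anything falls off the work surface, if the arm or the gripper's body presses on something with over 40 N, if the wrist force passes 120 N, or if a joint passes its speed limit or range.

## Robot

A 6-joint arm with a two-finger parallel gripper is mounted at the origin on the work surface. World frame = base frame: x ahead of the robot, y to its left, z up, the work surface at z = 0. Lengths are in m, angles in rad, forces in N, time in s.
With the tool pointing down it reaches from about 0.375 to 0.975 m from the base axis. Payload 3.8 kg.
Tool frame: the origin (TCP) lies midway between the tips of the shut fingers; the grasp point (between the pads) lies 19 mm behind it; z points along the fingers, y is the line along which they close (so a half turn about z gives the same grasp; the last joint's range is limited). The gripper opens to 85 mm and grips with 20 to 120 N. Pads are 22 mm wide; open, the fingers measure 114 mm over their backs; the gripper's body (76 mm by 85 mm) begins 54 mm behind the grasp point. The pads swing forward as they close: fully open they stand 13 mm farther back than shut.
Start: joints at [1.258, 0.264, 1.604, -0, 1.274, -0.037], TCP at [0.184, 0.649, 0.231] pointing down, gripper open.
Joint ranges: [-2.63, 2.63], [-0.94, 2.18], [0.31, 2.57], [-1.31, 4.45], [0, 2.66], [-2.55, 2.55]. Speed limits (rad/s): [2.57, 2.57, 3.14, 3.14, 3.14, 3.14].

## Interface

Orientations are given as a rotation vector (axis times angle).
In Python, from workcell import status, read_camera, workorder, masks_of gives the robot as it stands.
- The arm moves only by the tool drive_tool, never from a script. Its argument "rows" is a list of rows, each a list of 7 numbers: the turn, a rotation vector about the tool's x, y, z in degrees, then the shift along the tool's x, y, z in m, then the opening, from 0 (shut) to 1 (fully open). In form: [[ax, ay, az, tx, ty, tz, claw], ...]. A call has 1 to 8 rows; each row shifts and turns the commanded pose from where the row before left it, along the tool's axes as they then stand; what a row does not reach is not made up. A row lasts 1/12 s, in which the tool goes at most 41.7 mm and 7.16 degrees, less where a joint would pass 70% of its speed; a pose out of reach is approached as far as the arm can. A call is refused whole if a number of a shift passes 0.0417 or a number of a turn 7.16, either way. A call with a gripper value outside its range is refused whole. The fingers move at their own pace and stop on an object; "force" is the grip in N (left out, the last holds). Time passes only in rows, so rows that do not move let the fingers close. It gives the time, the measured TCP pose, the force, the opening and the grip force at its end, in the units of the state.
- status.read_state(): the state, without advancing time (a new reading comes with each control period).
- read_camera(name): name is "scene" or "top" or "wrist"; returns a dict with "color" (384x512x3 uint8, red, green, blue), "intrinsics" (3x3 intrinsics, pixels), "world_from_camera" (4x4, takes a point from camera to world coordinates); the wrist camera has in their place "mount" (4x4, takes a point from camera to tool coordinates, whose origin is the TCP and whose axes are the flange's). Camera axes: x right, y up, looking along -z (the intrinsics and any distortion apply to the point x, -y, -z); pixel columns grow to the right and rows downward; lengths in m; the calibration is good to about 2 mm. A picture is of the moment at which its call begins: read the wrist's pose just before it. There is no depth.
- workorder.finish_job(): hands the job in; it is judged then, once.
Trained networks look in a picture, given as the dict that the camera call returned (one of the last four; its "shot" number tells which), for a name from the list of things; names that differ only in an ending like _2 or _b are one class to them, and where a whole thing is asked for, a point or a joint stands for the part that bears it (a point fixed in the world has none). Each returns a list of dicts, best first, with "score" (0 to 1); they miss things now and then, are a little off and sometimes report something else, mostly with a low value. They report only what shows in the picture. A call takes as long as a camera call.
- masks_of(picture, name): "mask" (384x512 bool, what is visible of it) and "bbox" ([left, top, right, bottom] in pixels, round what is visible of it).
The state is a dict: "time": time; "q": joint angles; "joint_vel": joint speeds; "joint_torque": joint torques, N m; "tool_pos": TCP position; "tcp_rot": TCP orientation; "wrist_force": force on the tool from outside, world axes, zero at the start; "torque": the same for the moment, N m; "width": opening from 0.0 (shut) to 1.0 (fully open); "grip_force": force on a finger pad.
Only numpy, scipy, OpenCV 4.12 (cv2) and the standard library are available. Lean on these libraries where they do the work, as an engineer would, in place of code of your own. Each camera call takes 0.05 s, during which the arm holds its last target. There are 200 camera calls.

## Working session

There is one attempt and no reset: what is moved stays moved. The work goes in short steps, Python scripts to look and compute and a tool call to move; the robot and the scene stay as the last step left them, time stands still between calls to the robot, and variables do not carry over. Pictures are saved under pics/ and viewed, at most 14 in all, crops included, and the job is handed in when it is done.

Besides the shell and the picture viewer there is one more tool, called after "Request:" in YAML: its name, and indented under it one key for each argument. drive_tool: Moves the arm, as the interface text tells. Its arguments: {"type":"object","properties":{"rows":{"type":"array"},"force":{"type":"number"}},"required":["rows"]}

```bash
mkdir -p pics; cat > h.py <<'E'
import numpy as np, cv2
from workcell import status, read_camera, workorder, masks_of
from scipy.spatial.transform import Rotation as R
def toworld(cam,uv,z):
    K=np.array(cam["intrinsics"]);T=np.array(cam["world_from_camera"])
    d=np.linalg.inv(K)@np.array([uv[0],uv[1],1.]);d=T[:3,:3]@np.array([d[0],-d[1],-d[2]])
    o=T[:3,3];return o+d*(z-o[2])/d[2]
def project(cam,P):
    K=np.array(cam["intrinsics"]);T=np.array(cam["world_from_camera"])
    p=T[:3,:3].T@(np.array(P)-T[:3,3]);q=K@np.array([p[0],-p[1],-p[2]]);return q[:2]/q[2]
def wristcam():
    s=status.read_state();c=read_camera("wrist");T=np.eye(4);T[:3,:3]=R.from_rotvec(s["tcp_rot"]).as_matrix();T[:3,3]=s["tool_pos"]
    c["world_from_camera"]=T@np.array(c["mount"]);return c
def save(c,n): cv2.imwrite("pics/"+n,c["color"][:,:,::-1])
E
python3 - <<'E'
from h import *
print(status.read_state())
for n in ("top","scene"):
    c=read_camera(n);save(c,n+"0.png");print(n,c["intrinsics"],c["world_from_camera"],[k for k in c])
    for o,z in (("brass_tube",.0125),("copper_tube",.0125),("silver_tube",.0125),("fireclay_block",.032),("soldering_board",.012),("doming_set",.09),("flux_jar",.045),("charcoal_block",.03),("ring_clamp",.029),("hammer",.02)):
        for m in masks_of(c,o)[:2]:
            k=m["mask"].astype(np.uint8);r=cv2.minAreaRect(cv2.findNonZero(k))
            b=[toworld(c,p,z)[:2].round(3).tolist() for p in cv2.boxPoints(r)]
            print(o,round(m["score"],2),m["bbox"],toworld(c,r[0],z)[:2].round(4),b)
E
```

```text
{'time': 0.0, 'q': array([ 1.25811231e+00,  2.64782221e-01,  1.60541695e+00,  6.52892592e-06,
        1.27372415e+00, -3.69179620e-02]), 'joint_vel': array([-6.52841980e-04,  4.45723619e-04,  1.63595657e-04, -2.37110120e-04,
        3.40939487e-05,  7.87022561e-04]), 'joint_torque': array([-1.08584380e-03, -5.15105438e+01, -3.67321265e+01, -1.87051201e-04,
        1.25105929e-02,  5.86309774e-07]), 'tool_pos': array([0.18356858, 0.64876764, 0.22991927]), 'tcp_rot': array([-0.4317472 , -3.11136635,  0.00360304]), 'wrist_force': array([-0.41768409,  0.021936  , -0.17589243]), 'torque': array([0.00128564, 0.00898343, 0.00044866]), 'grip_force': 0.0, 'width': 0.9988510250662234}
top [[384.79414085   0.         254.323373  ]
 [  0.         384.79414085 191.56336195]
 [  0.           0.           1.        ]] [[ 0.02629326  0.98014794 -0.19651636  0.33225676]
 [-0.99958758  0.02804924  0.0061572   0.02415631]
 [ 0.0115471   0.19627342  0.98048121  0.95627761]
 [ 0.          0.          0.          1.        ]] ['color', 'intrinsics', 'world_from_camera', 'shot']
brass_tube 0.59 [221.2, 138
[... 2743 characters left out ...]
.514, -0.012], [0.526, 0.023], [0.586, 0.002], [0.574, -0.033]]
flux_jar 0.4 [279.8, 110.5, 318.3, 156.0] [0.2944 0.2786] [[0.208, 0.212], [0.145, 0.303], [0.377, 0.342], [0.428, 0.257]]
charcoal_block 0.89 [308.9, 227.0, 343.0, 258.9] [0.7474 0.1478] [[0.72, 0.102], [0.709, 0.201], [0.774, 0.193], [0.784, 0.097]]
ring_clamp 0.93 [219.6, 260.0, 256.0, 287.5] [ 0.7555 -0.1244] [[0.746, -0.18], [0.725, -0.071], [0.765, -0.068], [0.784, -0.175]]
ring_clamp 0.73 [210.5, 184.4, 224.6, 202.1] [ 0.4497 -0.0926] [[0.416, -0.114], [0.403, -0.083], [0.483, -0.072], [0.494, -0.102]]
hammer 0.56 [281.4, 111.8, 317.7, 155.1] [0.2705 0.2907] [[0.179, 0.227], [0.119, 0.315], [0.358, 0.352], [0.406, 0.269]]
```

View pics/top0.png

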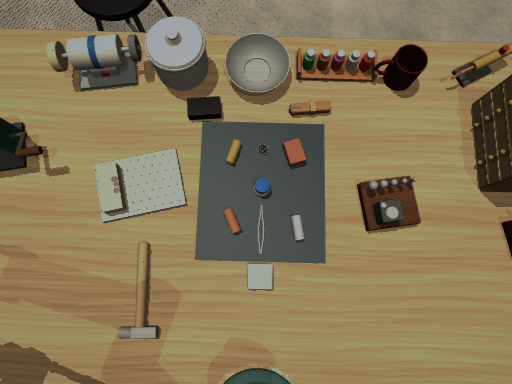

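```bash
python3 - <<'E'
from h import *
c=wristcam();save(c,"w0.png")
print(c["intrinsics"],np.array(c["mount"]).round(3))
E
```

```text
[[330.52766562   0.         254.78607712]
 [  0.         330.52766562 186.37496441]
 [  0.           0.           1.        ]] [[ 0.001  0.964  0.267  0.067]
 [ 1.    -0.002 -0.    -0.   ]
 [ 0.     0.267 -0.964 -0.143]
 [ 0.     0.     0.     1.   ]]
```

View pics/w0.png

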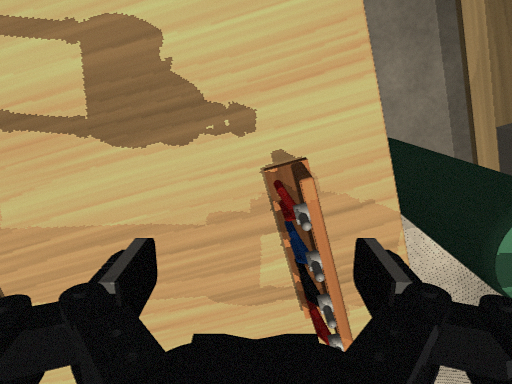

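The top view matches the networks. The board is at left (95–186, 150–221) with the brick on its left edge, brass is at (233,152), copper at (232,221), silver at (297,228) and the block at (294,152). The wrist view shows only the bench edge, so I'll move over the board first.

```bash
cat >> h.py <<'E'
def plan(xyz,yaw=None):
    "total turn about tool z (deg) AFTER which total shift in tool axes; yaw = world angle of tool y (deg)"
    s=status.read_state();M=R.from_rotvec(s["tcp_rot"]).as_matrix();y=M[:,1]
    cur=np.degrees(np.arctan2(y[1],y[0]));a=0 if yaw is None else (cur-yaw+180)%360-180
    M2=M@R.from_rotvec([0,0,np.radians(a)]).as_matrix()
    print("t",round(s["time"],2),"pos",s["tool_pos"].round(4),"yaw",cur.round(2),"tilt",M[:2,2].round(4),"F",s["wrist_force"].round(1),"w",round(s["width"],3),"g",round(s["grip_force"],1))
    print("turn z",round(a,2),"shift before-turn axes",(M.T@(np.array(xyz)-s["tool_pos"])).round(4),"after-turn",(M2.T@(np.array(xyz)-s["tool_pos"])).round(4))
E
python3 -c "
from h import *
plan([.53,.33,.28],13)"
```

```text
t 1.15 pos [0.1838 0.6495 0.2313] yaw 74.2 tilt [0. 0.] F [-1.1 -0.4  0.2] w 1.001 g 0.0
turn z 61.2 shift before-turn axes [-0.4201 -0.2132 -0.0487] after-turn [-0.3892  0.2654 -0.0487]
```

Request:
drive_tool:
  rows:
    - [0,0,0,-0.03,-0.0152,-0.0035,1]
    - [0,0,0,-0.03,-0.0152,-0.0035,1]
    - [0,0,0,-0.03,-0.0152,-0.0035,1]
    - [0,0,0,-0.03,-0.0152,-0.0035,1]
    - [0,0,0,-0.03,-0.0152,-0.0035,1]
    - [0,0,0,-0.03,-0.0152,-0.0035,1]
    - [0,0,0,-0.03,-0.0152,-0.0035,1]

```text
time: 1.73
tool_pos: [0.3579, 0.4887, 0.2561]
tcp_rot: [0.431, 3.112, 0.001]
wrist_force: [1.2, 0.4, -0.3]
width: 0.999
grip_force: 0.0
```

Request:
drive_tool:
  rows:
    - [0,0,0,-0.03,-0.0152,-0.0035,1]
    - [0,0,0,-0.03,-0.0152,-0.0035,1]
    - [0,0,0,-0.03,-0.0152,-0.0035,1]
    - [0,0,0,-0.03,-0.0152,-0.0035,1]
    - [0,0,0,-0.03,-0.0152,-0.0035,1]
    - [0,0,0,-0.03,-0.0152,-0.0035,1]
    - [0,0,0,-0.03,-0.0152,-0.0035,1]

```text
time: 2.32
tool_pos: [0.5311, 0.329, 0.2807]
tcp_rot: [0.432, 3.111, 0.0]
wrist_force: [0.6, 0.4, 0.8]
width: 0.999
grip_force: 0.0
```

Request:
drive_tool:
  rows:
    - [0,0,6.8,0,0,0,1]
    - [0,0,6.8,0,0,0,1]
    - [0,0,6.8,0,0,0,1]
    - [0,0,6.8,0,0,0,1]
    - [0,0,6.8,0,0,0,1]
    - [0,0,6.8,0,0,0,1]
    - [0,0,6.8,0,0,0,1]
    - [0,0,6.8,0,0,0,1]

```text
time: 2.98
tool_pos: [0.53, 0.3303, 0.2803]
tcp_rot: [1.814, 2.565, 0.0]
wrist_force: [0.4, -1.0, 0.2]
width: 1.0
grip_force: 0.0
```

Request:
drive_tool:
  rows:
    - [0,0,6.8,0,0,0,1]
    - [0,0,0,0,0,0,1]
    - [0,0,0,0,0,0,1]
    - [0,0,0,0,0,0,1]

```text
time: 3.32
tool_pos: [0.53, 0.3304, 0.2803]
tcp_rot: [1.952, 2.461, 0.0]
wrist_force: [-0.9, -0.2, -0.3]
width: 0.998
grip_force: 0.0
```

```bash
python3 - <<'E'
from h import *
plan([.53,.33,.28],13)
c=wristcam();save(c,"w1.png")
# board/brick fit
for m in masks_of(c,"soldering_board")[:1]:
    print(m["score"],m["bbox"]);k=m["mask"].astype(np.uint8);r=cv2.minAreaRect(cv2.findNonZero(k))
    print(cv2.boxPoints(r).round(0).tolist(),[toworld(c,p,.012)[:2].round(4).tolist() for p in cv2.boxPoints(r)])
np.save("w1.npy",c["world_from_camera"]);np.save("K.npy",c["intrinsics"])
E
```

```text
t 3.32 pos [0.53   0.3304 0.2803] yaw 13.17 tilt [0. 0.] F [-0.9 -0.2 -0.3] w 0.998 g 0.0
turn z 0.17 shift before-turn axes [-0.0004 -0.0001  0.0003] after-turn [-0.0004 -0.0001  0.0003]
0.91 [190.7, 77.7, 316.7, 246.2]
[[189.0, 82.0], [314.0, 82.0], [314.0, 244.0], [189.0, 244.0]] [[0.4352, 0.392], [0.5798, 0.4261], [0.6377, 0.224], [0.4724, 0.1851]]
```

View pics/w1.png

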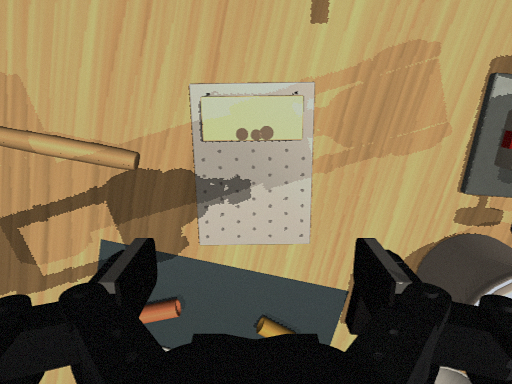

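The view shows board corners at (190,84), (314,82), (311,244) and (199,245), and the brick's inner top edge from (202,140) to (304,141).

```bash
python3 - <<'E'
from h import *
from scipy.optimize import least_squares
img=cv2.imread("pics/w1.png");g=cv2.cvtColor(img,cv2.COLOR_BGR2GRAY)
c={"intrinsics":np.load("K.npy"),"world_from_camera":np.load("w1.npy")}
px=np.array([(190,84),(314,82),(311,244),(199,245),(202,140),(304,141),(303,95),(201,96)],float)
L=np.array([(-.075,.105,.012),(.075,.105,.012),(.075,-.105,.012),(-.075,-.105,.012),(-.0575,.04,.044),(.0575,.04,.044),(.0575,.09,.044),(-.0575,.09,.044)])
def w(p): 
    cs,sn=np.cos(p[2]),np.sin(p[2]);return np.c_[p[0]+cs*L[:,0]-sn*L[:,1],p[1]+sn*L[:,0]+cs*L[:,1],L[:,2]]
f=lambda p:(np.array([project(c,q) for q in w(p)])-px).ravel()
r=least_squares(f,[.53,.305,.22],loss="soft_l1");p=r.x;print(p[:2].round(4),np.degrees(p[2]).round(2));print(f(p).reshape(-1,2).round(1).tolist())
np.save("board.npy",p)
plan([.62,.075,.20],-19)
E
```

```text
[0.5339 0.3067] 13.95
[[-0.7, -0.6], [1.4, -0.2], [-1.3, -0.1], [0.3, 0.1], [0.8, 1.5], [-1.0, -0.7], [1.2, 0.1], [-0.6, 0.4]]
t 3.42 pos [0.53   0.3304 0.2803] yaw 13.11 tilt [-0.0001 -0.    ] F [-0.1  0.4  0.6] w 0.999 g 0.0
turn z 32.11 shift before-turn axes [-0.2691  0.0298  0.0803] after-turn [-0.2121  0.1683  0.0803]
```

Request:
drive_tool:
  rows:
    - [0,0,0,-0.0336,0.0037,0.01,1]
    - [0,0,0,-0.0336,0.0037,0.01,1]
    - [0,0,0,-0.0336,0.0037,0.01,1]
    - [0,0,0,-0.0336,0.0037,0.01,1]
    - [0,0,0,-0.0336,0.0037,0.01,1]
    - [0,0,0,-0.0336,0.0037,0.01,1]
    - [0,0,0,-0.0336,0.0037,0.01,1]
    - [0,0,0,-0.0336,0.0037,0.01,1]

```text
time: 4.08
tool_pos: [0.6197, 0.0735, 0.2]
tcp_rot: [1.954, 2.46, 0.001]
wrist_force: [0.0, 0.9, -0.1]
width: 0.993
grip_force: 0.0
```

Request:
drive_tool:
  rows:
    - [0,0,6.4,0,0,0,1]
    - [0,0,6.4,0,0,0,1]
    - [0,0,6.4,0,0,0,1]
    - [0,0,6.4,0,0,0,1]
    - [0,0,6.4,0,0,0,1]
    - [0,0,0,0,0,0,1]
    - [0,0,0,0,0,0,1]
    - [0,0,0,0,0,0,1]

```text
time: 4.75
tool_pos: [0.6193, 0.0751, 0.2003]
tcp_rot: [2.555, 1.828, 0.0]
wrist_force: [0.6, -1.0, -0.1]
width: 0.997
grip_force: 0.0
```

```bash
cat >> h.py <<'E'
from scipy.optimize import least_squares
def fit(c,name,z0=0.0,block=False,g=None):
    "fit pose of lying tube (or block) to mask by outline hull"
    ms=masks_of(c,name)
    for m in ms[:3]: print(name,round(m["score"],2),np.round(m["bbox"]))
    k=ms[0]["mask"].astype(np.uint8);n,l,st,ce=cv2.connectedComponentsWithStats(k);i=1+np.argmax(st[1:,4]);k=(l==i).astype(np.uint8)
    mo=cv2.moments(k,True)
    hull=cv2.convexHull(cv2.findNonZero(k))
    if block: L=np.array([(x,y,z) for x in(-.03,.03) for y in(-.021,.021) for z in(0,.032)])
    else:
        t=np.linspace(0,2*np.pi,24,endpoint=False);L=np.array([(x,.0125*np.cos(a),.0125+.0125*np.sin(a)) for x in(-.03,.03) for a in t])
    D=np.array([[np.cos(a),np.sin(a)] for a in np.linspace(0,2*np.pi,48,endpoint=False)])
    H=(hull.reshape(-1,2).astype(float)@D.T).max(0)+.5*(np.abs(D).sum(1)-.0)*.5
    def res(p):
        cs,sn=np.cos(p[2]),np.sin(p[2]);W=np.c_[p[0]+cs*L[:,0]-sn*L[:,1],p[1]+sn*L[:,0]+cs*L[:,1],L[:,2]+z0]
        P=np.array([project(c,q) for q in W]);return (P@D.T).max(0)-H
    w=toworld(c,(mo["m10"]/mo["m00"],mo["m01"]/mo["m00"]),z0+.0125)
    best=min((least_squares(res,[w[0],w[1],a],loss="soft_l1") for a in np.radians([0,45,90,135])),key=lambda r:r.cost)
    p=best.x;yaw=(np.degrees(p[2])+90)%180-90;print(name,p[:2].round(4),"yaw",yaw.round(2),"rms px",np.sqrt((res(p)**2).mean()).round(2));return p[0],p[1],yaw
E
python3 - <<'E'
from h import *
c=wristcam();save(c,"w2.png")
b=fit(c,"brass_tube");plan([b[0],b[1],0],b[2])
for n in("copper_tube","fireclay_block","silver_tube"):
    try: fit(c,n,block=n[0]=="f")
    except Exception as e: print(n,e)
E
```

```text
brass_tube 0.96 [225. 150. 288. 177.]
brass_tube [0.6235 0.0743] yaw -18.25 rms px 0.76
t 4.85 pos [0.6193 0.0752 0.2003] yaw -18.88 tilt [ 0.0001 -0.    ] F [-0.3 -1.4  1.1] w 0.999 g 0.0
turn z -0.63 shift before-turn axes [0.0005 0.0043 0.2003] after-turn [0.0004 0.0043 0.2003]
copper_tube 0.73 [150. 320. 180. 350.]
copper_tube 0.69 [ 72. 192. 130. 244.]
copper_tube [ 0.4525 -0.0965] yaw -89.88 rms px 12.29
fireclay_block 0.93 [271. 263. 342. 328.]
fireclay_block [ 0.625  -0.0813] yaw 21.15 rms px 1.99
silver_tube 0.64 [152. 319. 181. 347.]
silver_tube [ 0.4528 -0.0968] yaw 88.28 rms px 12.2
```

View pics/w2.png

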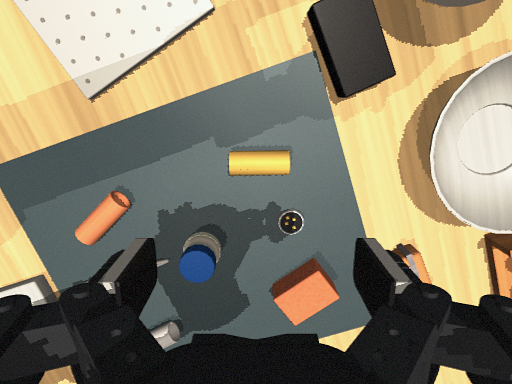

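Brass lies at (225–288, 150–177), and the fit agrees. Now I'll grasp it by its ends.

Request:
drive_tool:
  rows:
    - [0,0,-0.6,0.0005,0.0043,0.028,1]
    - [0,0,0,0,0,0.035,1]
    - [0,0,0,0,0,0.035,1]
    - [0,0,0,0,0,0.035,1]
    - [0,0,0,0,0,0.03,1]
    - [0,0,0,0,0,0.02,1]
    - [0,0,0,0,0,0.016,1]
    - [0,0,0,0,0,0,1]
  force: 40

```text
time: 5.67
tool_pos: [0.6197, 0.0739, -0.0033]
tcp_rot: [-2.544, -1.836, 0.011]
wrist_force: [-1.3, -1.0, 0.1]
width: 1.003
grip_force: 0.0
```

Request:
drive_tool:
  rows:
    - [0,0,0,0,0,0,0.55]
    - [0,0,0,0,0,0,0.55]
    - [0,0,0,0,0,0,0.55]
    - [0,0,0,0,0,0,0.55]
    - [0,0,0,0,0,0,0.55]
    - [0,0,0,0,0,0,0.55]

```text
time: 6.17
tool_pos: [0.6251, 0.0743, 0.0032]
tcp_rot: [2.547, 1.837, 0.005]
wrist_force: [0.1, 0.1, 5.7]
width: 0.689
grip_force: 44.8
```

```bash
cat >> h.py <<'E'
def bw(x,y,z):
    p=np.load("board.npy");c,s=np.cos(p[2]),np.sin(p[2]);return [p[0]+c*x-s*y,p[1]+s*x+c*y,z]
E
python3 - <<'E'
from h import *
plan(bw(0,.024,.10),13.95)
E
```

```text
t 6.17 pos [0.6251 0.0743 0.0032] yaw -18.4 tilt [0.0033 0.0003] F [0.1 0.1 5.7] w 0.689 g 44.8
turn z -32.35 shift before-turn axes [ 0.2121 -0.1725 -0.0971] after-turn [ 0.2715 -0.0322 -0.0971]
```

Request:
drive_tool:
  rows:
    - [0,0,0,0,0,-0.02,0.55]
    - [0,0,0,0,0,-0.03,0.55]
    - [0,0,0,0,0,-0.03,0.55]
    - [0,0,-6.4,0,0,-0.017,0.55]
    - [0,0,-6.4,0,0,0,0.55]
    - [0,0,-6.4,0,0,0,0.55]
    - [0,0,-6.4,0,0,0,0.55]
    - [0,0,-6.7,0,0,0,0.55]

```text
time: 6.83
tool_pos: [0.6233, 0.0742, 0.0985]
tcp_rot: [1.929, 2.479, 0.0]
wrist_force: [0.5, 0.1, -1.3]
width: 0.684
grip_force: 44.2
```

Request:
drive_tool:
  rows:
    - [0,0,0,0.02,-0.004,0,0.55]
    - [0,0,0,0.04,-0.004,0,0.55]
    - [0,0,0,0.04,-0.004,0,0.55]
    - [0,0,0,0.04,-0.004,0,0.55]
    - [0,0,0,0.04,-0.004,0,0.55]
    - [0,0,0,0.04,-0.004,0,0.55]
    - [0,0,0,0.03,-0.004,0,0.55]
    - [0,0,0,0.02,-0.004,0,0.55]

```text
time: 7.5
tool_pos: [0.526, 0.3315, 0.0984]
tcp_rot: [-1.933, -2.475, -0.001]
wrist_force: [0.7, -1.2, 0.3]
width: 0.691
grip_force: 44.2
```

Request:
drive_tool:
  rows:
    - [0,0,0,0,0,0,0.55]
    - [0,0,0,0,0,0,0.55]

```text
time: 7.67
tool_pos: [0.5268, 0.3294, 0.0982]
tcp_rot: [1.933, 2.476, -0.001]
wrist_force: [0.3, -0.5, -0.7]
width: 0.695
grip_force: 44.2
```

```bash
python3 - <<'E'
from h import *
plan(bw(0,.024,.10),13.95)
c=wristcam();save(c,"w3.png")
E
```

```text
t 7.67 pos [0.5268 0.3294 0.0982] yaw 14.06 tilt [-0.0002 -0.0005] F [ 0.3 -0.5 -0.7] w 0.695 g 44.2
turn z 0.11 shift before-turn axes [ 0.0002  0.0014 -0.0018] after-turn [ 0.0002  0.0014 -0.0018]
```

View pics/w3.png

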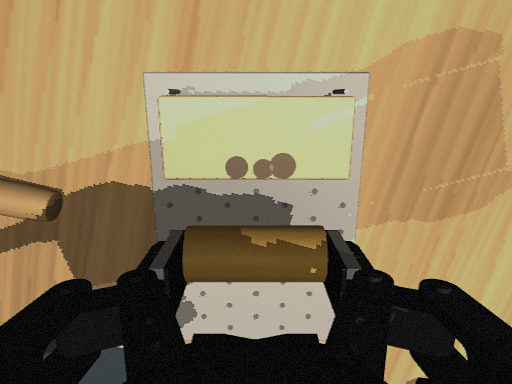

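```bash
python3 - <<'E'
from h import *
c=wristcam()
for q in [(-.0575,.04,.044),(.0575,.04,.044),(-.0575,.09,.044),(.0575,.09,.044),(-.075,.105,.012),(.075,.105,.012)]: print(q,project(c,bw(*q)).round(1))
E
```

```text
(-0.0575, 0.04, 0.044) [163.4 178.6]
(0.0575, 0.04, 0.044) [350.  178.9]
(-0.0575, 0.09, 0.044) [157.1  94.3]
(0.0575, 0.09, 0.044) [356.9  94.7]
(-0.075, 0.105, 0.012) [142.6  70.6]
(0.075, 0.105, 0.012) [371.  71.]
```

The tube sits square in the fingers at (185–328, 226–282), and the brick's inner edge is at row 179 as predicted. Next I'll lower it.

Request:
drive_tool:
  rows:
    - [0,0,0,0,0.0014,0.02,0.55]
    - [0,0,0,0,0,0.02,0.55]
    - [0,0,0,0,0,0.016,0.55]
    - [0,0,0,0,0,0.012,0.55]
    - [0,0,0,0,0,0.008,0.55]
    - [0,0,0,0,0,0.004,0.55]
    - [0,0,0,0,0,0,0.55]
    - [0,0,0,0,0,0,0.55]

```text
time: 8.43
tool_pos: [0.5296, 0.3289, 0.0188]
tcp_rot: [1.937, 2.473, 0.001]
wrist_force: [0.0, 0.4, -1.2]
width: 0.688
grip_force: 44.3
```

Request:
drive_tool:
  rows:
    - [0,0,0,0,0,0.001,0.55]
    - [0,0,0,0,0,0.001,0.55]
    - [0,0,0,0,0,0,0.55]
    - [0,0,0,0,0,0,0.55]

```text
time: 8.77
tool_pos: [0.5292, 0.3292, 0.0168]
tcp_rot: [1.936, 2.474, 0.001]
wrist_force: [-0.2, -0.6, -1.1]
width: 0.69
grip_force: 44.3
```

Request:
drive_tool:
  rows:
    - [0,0,0,0,0,0.001,0.55]
    - [0,0,0,0,0,0.0005,0.55]
    - [0,0,0,0,0,0,0.55]
    - [0,0,0,0,0,0,0.55]

```text
time: 9.1
tool_pos: [0.5291, 0.3291, 0.0152]
tcp_rot: [1.936, 2.474, 0.001]
wrist_force: [-1.5, -0.6, 3.0]
width: 0.688
grip_force: 44.5
```

Contact, so I'll open slowly and go up.

Request:
drive_tool:
  rows:
    - [0,0,0,0,0,0,0.72]
    - [0,0,0,0,0,0,0.75]
    - [0,0,0,0,0,0,0.8]
    - [0,0,0,0,0,0,0.9]
    - [0,0,0,0,0,0,1]
    - [0,0,0,0,0,-0.02,1]
    - [0,0,0,0,0,-0.04,1]
    - [0,0,0,0,0,-0.04,1]

```text
time: 9.77
tool_pos: [0.5269, 0.3277, 0.1133]
tcp_rot: [-1.935, -2.472, 0.008]
wrist_force: [0.0, 0.6, 0.4]
width: 0.999
grip_force: 0.0
```

Request:
drive_tool:
  rows:
    - [0,0,0,0,0,-0.03,1]
    - [0,0,0,0,0,-0.03,1]
    - [0,0,0,0,0,0,1]
    - [0,0,0,0,0,0,1]

```text
time: 10.1
tool_pos: [0.5307, 0.3299, 0.178]
tcp_rot: [1.935, 2.472, 0.009]
wrist_force: [-0.0, 0.8, 0.0]
width: 0.998
grip_force: 0.0
```

```bash
cat >> h.py <<'E'
def inboard(b):
    p=np.load("board.npy");d=np.array(b[:2])-p[:2];c,s=np.cos(p[2]),np.sin(p[2]);print("in board",(c*d[0]+s*d[1]).round(4),(-s*d[0]+c*d[1]).round(4),"rel yaw",round(b[2]-np.degrees(p[2]),1))
E
python3 - <<'E'
from h import *
c=wristcam();inboard(fit(c,"brass_tube",.012))
plan([.447,.073,.18],28)
E
```

```text
brass_tube 0.94 [214. 159. 288. 189.]
brass_tube [0.5291 0.3283] yaw 13.43 rms px 0.43
in board 0.0006 0.0221 rel yaw -0.5
t 10.2 pos [0.5283 0.3285 0.1738] yaw 13.9 tilt [-0.0013 -0.0007] F [-0.4 -0.3  0.5] w 0.999 g 0.0
turn z -14.1 shift before-turn axes [-0.2285 -0.1403 -0.0059] after-turn [-0.1875 -0.1917 -0.0059]
```

Request:
drive_tool:
  rows:
    - [0,0,0,-0.0286,-0.0175,-0.001,1]
    - [0,0,0,-0.0286,-0.0175,-0.001,1]
    - [0,0,0,-0.0286,-0.0175,-0.001,1]
    - [0,0,0,-0.0286,-0.0175,-0.001,1]
    - [0,0,0,-0.0286,-0.0175,-0.001,1]
    - [0,0,0,-0.0286,-0.0175,-0.001,1]
    - [0,0,0,-0.0286,-0.0175,-0.001,1]
    - [0,0,0,-0.0286,-0.0175,-0.001,1]

```text
time: 10.87
tool_pos: [0.4455, 0.0717, 0.1803]
tcp_rot: [-1.934, -2.472, 0.005]
wrist_force: [0.3, -0.5, 0.6]
width: 1.004
grip_force: 0.0
```

Request:
drive_tool:
  rows:
    - [0,0,-7,0,0,0,1]
    - [0,0,-7,0,0,0,1]
    - [0,0,0,0,0,0,1]
    - [0,0,0,0,0,0,1]
    - [0,0,0,0,0,0,1]

```text
time: 11.28
tool_pos: [0.4472, 0.0733, 0.1815]
tcp_rot: [-1.623, -2.688, 0.002]
wrist_force: [0.5, -0.0, 0.6]
width: 1.007
grip_force: 0.0
```

```bash
python3 - <<'E'
from h import *
c=wristcam();b=fit(c,"copper_tube");plan([b[0],b[1],0.004],b[2])
E
```

```text
copper_tube 0.88 [224. 155. 288. 184.]
copper_tube [0.4471 0.0716] yaw 24.68 rms px 0.59
t 11.38 pos [0.4477 0.0735 0.1821] yaw 27.83 tilt [-0.0014 -0.0002] F [-0.5 -0.4 -0.4] w 1.003 g 0.0
turn z 3.15 shift before-turn axes [-0.0015 -0.0012  0.1781] after-turn [-0.0016 -0.0011  0.1781]
```

Request:
drive_tool:
  rows:
    - [0,0,3.1,-0.0016,-0.001,0.02,1]
    - [0,0,0,0,0,0.035,1]
    - [0,0,0,0,0,0.035,1]
    - [0,0,0,0,0,0.035,1]
    - [0,0,0,0,0,0.03,1]
    - [0,0,0,0,0,0.015,1]
    - [0,0,0,0,0,0.008,1]
    - [0,0,0,0,0,0,1]

```text
time: 12.05
tool_pos: [0.446, 0.0714, 0.0028]
tcp_rot: [-1.691, -2.644, 0.004]
wrist_force: [-0.1, 0.3, 0.7]
width: 1.001
grip_force: 0.0
```

Request:
drive_tool:
  rows:
    - [0,0,0,0,0,0,0.55]
    - [0,0,0,0,0,0,0.55]
    - [0,0,0,0,0,0,0.55]
    - [0,0,0,0,0,0,0.55]
    - [0,0,0,0,0,0,0.55]
    - [0,0,0,0,0,0,0.55]

```text
time: 12.55
tool_pos: [0.45, 0.0716, 0.0067]
tcp_rot: [1.691, 2.644, 0.004]
wrist_force: [0.2, 1.2, 6.4]
width: 0.687
grip_force: 43.7
```

```bash
python3 - <<'E'
from h import *
plan(bw(0,-.005,.10),13.95)
E
```

```text
t 12.55 pos [0.45   0.0716 0.0067] yaw 24.79 tilt [0.0042 0.0005] F [0.2 1.2 6.4] w 0.687 g 43.7
turn z 10.84 shift before-turn axes [ 0.1733  0.1741 -0.0929] after-turn [ 0.2029  0.1385 -0.0929]
```

Request:
drive_tool:
  rows:
    - [0,0,0,0,0,-0.02,0.55]
    - [0,0,0,0,0,-0.035,0.55]
    - [0,0,5.4,0,0,-0.038,0.55]
    - [0,0,5.4,0,0,0,0.55]
    - [0,0,0,0.012,0.008,0,0.55]
    - [0,0,0,0.025,0.017,0,0.55]
    - [0,0,0,0.03,0.021,0,0.55]
    - [0,0,0,0.03,0.021,0,0.55]

```text
time: 13.22
tool_pos: [0.4897, 0.1824, 0.0983]
tcp_rot: [1.936, 2.473, 0.001]
wrist_force: [1.2, -0.6, 0.4]
width: 0.692
grip_force: 43.7
```

Request:
drive_tool:
  rows:
    - [0,0,0,0.03,0.021,0,0.55]
    - [0,0,0,0.03,0.021,0,0.55]
    - [0,0,0,0.028,0.018,0,0.55]
    - [0,0,0,0.018,0.0115,0,0.55]
    - [0,0,0,0,0,0,0.55]
    - [0,0,0,0,0,0,0.55]
    - [0,0,0,0,0,0,0.55]

```text
time: 13.8
tool_pos: [0.5324, 0.3011, 0.0974]
tcp_rot: [-1.934, -2.476, 0.002]
wrist_force: [0.0, -0.7, -0.7]
width: 0.691
grip_force: 43.7
```

```bash
python3 - <<'E'
from h import *
plan(bw(0,-.0045,.0187),13.95)
c=wristcam();save(c,"w4.png");inboard(fit(c,"brass_tube",.012))
E
```

```text
t 13.8 pos [0.5324 0.3011 0.0974] yaw 14.02 tilt [-0.0011 -0.001 ] F [ 0.  -0.7 -0.7] w 0.691 g 43.7
turn z 0.07 shift before-turn axes [0.0006 0.0028 0.0787] after-turn [0.0006 0.0028 0.0787]
brass_tube 0.67 [210. 138. 310. 176.]
brass_tube [0.5289 0.3286] yaw 13.92 rms px 0.49
in board 0.0005 0.0225 rel yaw -0.0
```

View pics/w4.png

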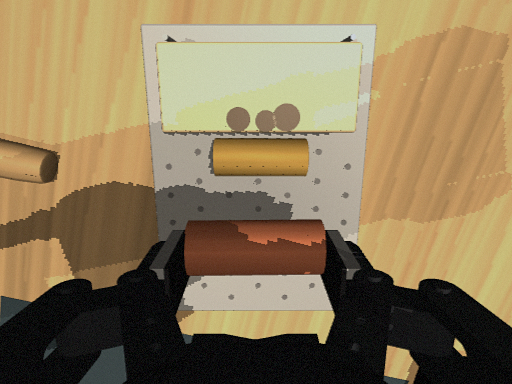

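Brass lies straight along the brick at (210–310, 138–176), and copper is square in the fingers. Next I'll lower the copper.

Request:
drive_tool:
  rows:
    - [0,0,0,0,0.0028,0.02,0.55]
    - [0,0,0,0,0,0.02,0.55]
    - [0,0,0,0,0,0.018,0.55]
    - [0,0,0,0,0,0.01,0.55]
    - [0,0,0,0,0,0.006,0.55]
    - [0,0,0,0,0,0.002,0.55]
    - [0,0,0,0,0,0,0.55]
    - [0,0,0,0,0,0,0.55]

```text
time: 14.57
tool_pos: [0.5367, 0.3026, 0.0228]
tcp_rot: [1.934, 2.475, 0.002]
wrist_force: [-0.8, 0.8, -0.2]
width: 0.691
grip_force: 43.7
```

Request:
drive_tool:
  rows:
    - [0,0,0,0,0,0.001,0.55]
    - [0,0,0,0,0,0.001,0.55]
    - [0,0,0,0,0,0,0.55]
    - [0,0,0,0,0,0,0.55]

```text
time: 14.9
tool_pos: [0.5361, 0.3026, 0.0202]
tcp_rot: [1.934, 2.476, 0.001]
wrist_force: [-0.6, -0.0, -0.1]
width: 0.688
grip_force: 43.7
```

Request:
drive_tool:
  rows:
    - [0,0,0,0,0,0.001,0.55]
    - [0,0,0,0,0,0.001,0.55]
    - [0,0,0,0,0,0,0.55]
    - [0,0,0,0,0,0,0.55]

```text
time: 15.23
tool_pos: [0.5362, 0.3027, 0.0187]
tcp_rot: [1.934, 2.475, 0.001]
wrist_force: [-1.4, -1.0, 5.1]
width: 0.69
grip_force: 44.2
```

Contact; release, rise and look.

Request:
drive_tool:
  rows:
    - [0,0,0,0,0,0,0.72]
    - [0,0,0,0,0,0,0.75]
    - [0,0,0,0,0,0,0.8]
    - [0,0,0,0,0,0,0.9]
    - [0,0,0,0,0,0,1]
    - [0,0,0,0,0,-0.02,1]
    - [0,0,0,0,0,-0.04,1]
    - [0,0,0,0,0,-0.04,1]

```text
time: 15.9
tool_pos: [0.5338, 0.3014, 0.1162]
tcp_rot: [-1.933, -2.474, 0.009]
wrist_force: [1.8, 0.8, 0.5]
width: 0.998
grip_force: 0.0
```

Request:
drive_tool:
  rows:
    - [0,0,0,0,0,-0.03,1]
    - [0,0,0,0,0,-0.03,1]
    - [0,0,0,0,0,0,1]
    - [0,0,0,0,0,0,1]

```text
time: 16.23
tool_pos: [0.5376, 0.3034, 0.1809]
tcp_rot: [1.933, 2.474, 0.008]
wrist_force: [-0.9, -0.3, -0.2]
width: 0.998
grip_force: 0.0
```

```bash
python3 - <<'E'
from h import *
c=wristcam()
for n in("brass_tube","copper_tube"): inboard(fit(c,n,.012))
plan([.624,-.081,.19],20)
E
```

```text
brass_tube 0.88 [216. 127. 285. 159.]
brass_tube [0.5288 0.3285] yaw 14.32 rms px 0.65
in board 0.0003 0.0224 rel yaw 0.4
copper_tube 0.61 [218. 157. 288. 181.]
copper_tube [0.5353 0.3033] yaw 14.48 rms px 0.58
in board 0.0006 -0.0036 rel yaw 0.5
t 16.38 pos [0.5347 0.3018 0.1758] yaw 13.99 tilt [-0.0029 -0.0015] F [ 0.1 -0.1  0.2] w 0.998 g 0.0
turn z -6.01 shift before-turn axes [-0.393  -0.006  -0.0139] after-turn [-0.3903 -0.0471 -0.0139]
```

Request:
drive_tool:
  rows:
    - [0,0,0,-0.025,-0.0006,-0.0014,1]
    - [0,0,0,-0.038,-0.0006,-0.0014,1]
    - [0,0,0,-0.04,-0.0006,-0.0014,1]
    - [0,0,0,-0.04,-0.0006,-0.0014,1]
    - [0,0,0,-0.04,-0.0006,-0.0014,1]
    - [0,0,0,-0.04,-0.0006,-0.0014,1]
    - [0,0,0,-0.04,-0.0006,-0.0014,1]
    - [0,0,0,-0.04,-0.0006,-0.0014,1]

```text
time: 17.05
tool_pos: [0.6031, 0.0054, 0.1864]
tcp_rot: [-1.932, -2.473, 0.004]
wrist_force: [0.9, -0.1, -0.3]
width: 1.0
grip_force: 0.0
```

Request:
drive_tool:
  rows:
    - [0,0,0,-0.04,-0.0006,-0.0014,1]
    - [0,0,0,-0.038,-0.0006,-0.0014,1]
    - [0,0,0,-0.012,0,0,1]
    - [0,0,-6,0,0,0,1]
    - [0,0,0,0,0,0,1]
    - [0,0,0,0,0,0,1]
    - [0,0,0,0,0,0,1]

```text
time: 17.63
tool_pos: [0.6243, -0.0794, 0.1904]
tcp_rot: [-1.802, -2.57, 0.001]
wrist_force: [-0.1, -0.4, -0.1]
width: 0.997
grip_force: 0.0
```

```bash
python3 - <<'E'
from h import *
c=wristcam();save(c,"w5.png");b=fit(c,"fireclay_block",block=True);plan([b[0],b[1],0.008],b[2])
E
```

```text
fireclay_block 0.9 [221. 144. 290. 193.]
fireclay_block [ 0.6248 -0.0801] yaw 18.96 rms px 1.27
t 17.73 pos [ 0.6247 -0.0792  0.1912] yaw 19.99 tilt [-0.001   0.0003] F [-0.4 -0.   0.2] w 0.999 g 0.0
turn z 1.03 shift before-turn axes [-0.001  -0.      0.1832] after-turn [-0.001  -0.      0.1832]
```

View pics/w5.png

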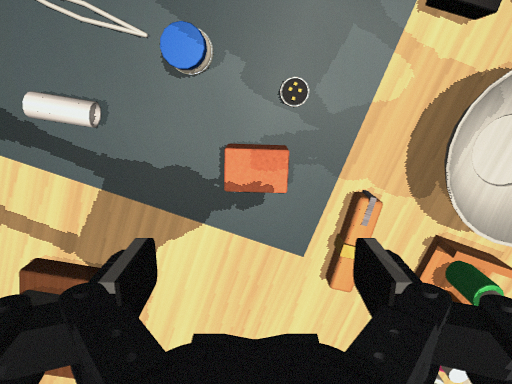

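The block is at (224–289, 144–193), and the ring clamp is clear at right.

Request:
drive_tool:
  rows:
    - [0,0,1,-0.001,0,0.02,1]
    - [0,0,0,0,0,0.035,1]
    - [0,0,0,0,0,0.035,1]
    - [0,0,0,0,0,0.035,1]
    - [0,0,0,0,0,0.03,1]
    - [0,0,0,0,0,0.018,1]
    - [0,0,0,0,0,0.01,1]
    - [0,0,0,0,0,0,1]
  force: 60

```text
time: 18.4
tool_pos: [0.6231, -0.0801, 0.0058]
tcp_rot: [-1.821, -2.554, 0.004]
wrist_force: [-1.2, -0.5, 0.8]
width: 1.002
grip_force: 0.0
```

Request:
drive_tool:
  rows:
    - [0,0,0,0,0,0,0.55]
    - [0,0,0,0,0,0,0.55]
    - [0,0,0,0,0,0,0.55]
    - [0,0,0,0,0,0,0.55]
    - [0,0,0,0,0,0,0.55]
    - [0,0,0,0,0,0,0.55]

```text
time: 18.9
tool_pos: [0.6277, -0.0816, 0.0114]
tcp_rot: [1.822, 2.554, 0.003]
wrist_force: [-0.4, 0.4, 7.5]
width: 0.684
grip_force: 67.8
```

```bash
python3 - <<'E'
from h import *
plan(bw(0,-.045,.10),13.95)
E
```

```text
t 18.9 pos [ 0.6277 -0.0816  0.0114] yaw 18.99 tilt [ 0.0047 -0.0007] F [-0.4  0.4  7.5] w 0.684 g 67.8
turn z 5.04 shift before-turn axes [ 0.3527  0.034  -0.0892] after-turn [ 0.3543  0.0029 -0.0892]
```

Request:
drive_tool:
  rows:
    - [0,0,0,0,0,-0.02,0.55]
    - [0,0,0,0,0,-0.035,0.55]
    - [0,0,5,0,0,-0.034,0.55]
    - [0,0,0,0.02,0,0,0.55]
    - [0,0,0,0.035,0.001,0,0.55]
    - [0,0,0,0.04,0.001,0,0.55]
    - [0,0,0,0.04,0.001,0,0.55]
    - [0,0,0,0.04,0,0,0.55]

```text
time: 19.57
tool_pos: [0.5855, 0.0905, 0.0982]
tcp_rot: [1.936, 2.474, 0.001]
wrist_force: [1.0, 0.4, -2.8]
width: 0.689
grip_force: 66.8
```

Request:
drive_tool:
  rows:
    - [0,0,0,0.04,0,0,0.55]
    - [0,0,0,0.04,0,0,0.55]
    - [0,0,0,0.04,0,0,0.55]
    - [0,0,0,0.035,0,0,0.55]
    - [0,0,0,0.022,0,0,0.55]
    - [0,0,0,0,0,0,0.55]
    - [0,0,0,0,0,0,0.55]
    - [0,0,0,0,0,0,0.55]

```text
time: 20.23
tool_pos: [0.5431, 0.2606, 0.0977]
tcp_rot: [1.933, 2.476, -0.001]
wrist_force: [-0.0, -0.2, -1.4]
width: 0.682
grip_force: 66.8
```

```bash
python3 - <<'E'
from h import *
plan(bw(0,-.045,.0234),13.95)
c=wristcam();save(c,"w6.png")
for n in("brass_tube","copper_tube"): inboard(fit(c,n,.012))
E
```

```text
t 20.23 pos [0.5431 0.2606 0.0977] yaw 14.03 tilt [-0.0001 -0.0006] F [-0.  -0.2 -1.4] w 0.682 g 66.8
turn z 0.08 shift before-turn axes [0.002  0.0022 0.0743] after-turn [0.002  0.0022 0.0743]
brass_tube 0.55 [206.  72. 310. 114.]
brass_tube [0.5288 0.3285] yaw 13.9 rms px 0.75
in board 0.0003 0.0224 rel yaw -0.1
copper_tube 0.63 [215. 113. 308. 152.]
copper_tube 0.29 [179. 192. 332. 303.]
copper_tube [0.5357 0.3036] yaw 14.7 rms px 0.61
in board 0.001 -0.0035 rel yaw 0.8
```

View pics/w6.png

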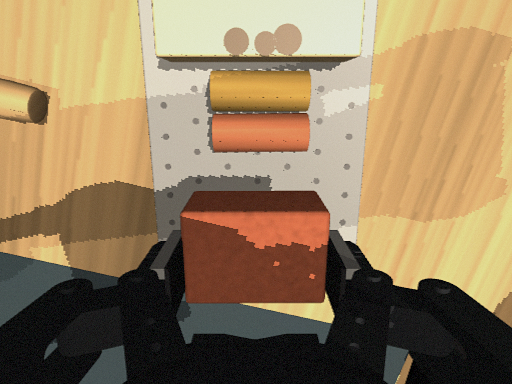

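Brass and copper lie side by side at rows 72–152, and the block is held square at (181–330, 190–303). Next I'll lower it.

Request:
drive_tool:
  rows:
    - [0,0,0,0,0.002,0.02,0.55]
    - [0,0,0,0,0,0.02,0.55]
    - [0,0,0,0,0,0.016,0.55]
    - [0,0,0,0,0,0.008,0.55]
    - [0,0,0,0,0,0.005,0.55]
    - [0,0,0,0,0,0.003,0.55]
    - [0,0,0,0,0,0,0.55]
    - [0,0,0,0,0,0,0.55]

```text
time: 21.05
tool_pos: [0.546, 0.2616, 0.0266]
tcp_rot: [1.934, 2.475, 0.002]
wrist_force: [-0.3, 0.2, -1.1]
width: 0.683
grip_force: 66.7
```

Request:
drive_tool:
  rows:
    - [0,0,0,0,0,0.001,0.55]
    - [0,0,0,0,0,0.001,0.55]
    - [0,0,0,0,0,0,0.55]
    - [0,0,0,0,0,0,0.55]

```text
time: 21.38
tool_pos: [0.5453, 0.2617, 0.0241]
tcp_rot: [1.934, 2.475, 0.001]
wrist_force: [-0.8, -0.5, -1.3]
width: 0.686
grip_force: 66.7
```

Request:
drive_tool:
  rows:
    - [0,0,0,0.001,0,0.0006,0.55]
    - [0,0,0,0.002,0,0,0.55]
    - [0,0,0,0.002,0,0,0.55]
    - [0,0,0,0.002,0,0,0.55]
    - [0,0,0,0.002,0,0,0.55]
    - [0,0,0,0.001,0,0,0.55]
    - [0,0,0,0,0,0,0.55]
    - [0,0,0,0,0,0,0.55]

```text
time: 22.05
tool_pos: [0.543, 0.2717, 0.0235]
tcp_rot: [1.934, 2.476, 0.001]
wrist_force: [1.0, 0.9, 1.4]
width: 0.687
grip_force: 67.1
```

Request:
drive_tool:
  rows:
    - [0,0,0,0.001,0,0,0.55]
    - [0,0,0,0.001,0,0,0.55]
    - [0,0,0,0,0,0,0.55]
    - [0,0,0,0,0,0,0.55]

```text
time: 22.38
tool_pos: [0.5426, 0.2731, 0.0235]
tcp_rot: [1.934, 2.475, 0.001]
wrist_force: [1.0, -1.3, 3.9]
width: 0.687
grip_force: 67.4
```

```bash
python3 - <<'E'
from h import *
plan(bw(0,-.031,.0234),13.95)
c=wristcam()
for n in("brass_tube","copper_tube"): inboard(fit(c,n,.012))
E
```

```text
t 22.38 pos [0.5426 0.2731 0.0235] yaw 14.0 tilt [0.0006 0.0001] F [ 1.  -1.3  3.9] w 0.687 g 67.4
turn z 0.05 shift before-turn axes [ 0.0037 -0.0004  0.0001] after-turn [ 0.0037 -0.0004  0.0001]Traceback (most recent call last):
  File "<stdin>", line 4, in <module>
  File "h.py", line 27, in fit
    k=ms[0]["mask"].astype(np.uint8);n,l,st,ce=cv2.connectedComponentsWithStats(k);i=1+np.argmax(st[1:,4]);k=(l==i).astype(np.uint8)
      ~~^^^
IndexError: list index out of range
```

Request:
drive_tool:
  rows:
    - [0,0,0,0.001,0,0,0.55]
    - [0,0,0,0.001,0,0,0.55]
    - [0,0,0,0,0,0,0.55]
    - [0,0,0,0,0,0,0.55]

```text
time: 22.82
tool_pos: [0.5421, 0.2751, 0.0235]
tcp_rot: [1.934, 2.475, 0.001]
wrist_force: [0.2, -3.8, 5.1]
width: 0.688
grip_force: 67.6
```

Request:
drive_tool:
  rows:
    - [0,0,0,0.001,0,0,0.55]
    - [0,0,0,0,0,0,0.55]
    - [0,0,0,0,0,0,0.55]

```text
time: 23.07
tool_pos: [0.542, 0.2754, 0.0235]
tcp_rot: [1.933, 2.475, -0.0]
wrist_force: [1.0, -5.7, 4.8]
width: 0.682
grip_force: 67.6
```

Request:
drive_tool:
  rows:
    - [0,0,0,0.0005,0,0,0.55]
    - [0,0,0,0,0,0,0.55]
    - [0,0,0,0,0,0,0.55]

```text
time: 23.32
tool_pos: [0.542, 0.2755, 0.0235]
tcp_rot: [1.933, 2.475, -0.001]
wrist_force: [2.0, -6.2, 5.5]
width: 0.687
grip_force: 67.7
```

```bash
python3 - <<'E'
from h import *
plan(bw(0,-.031,.0234),13.95)
c=wristcam();save(c,"w7.png")
E
```

```text
t 23.32 pos [0.542  0.2755 0.0235] yaw 14.02 tilt [ 0.0008 -0.0015] F [ 2.  -6.2  5.5] w 0.687 g 67.7
turn z 0.07 shift before-turn axes [ 0.0013 -0.0004  0.0001] after-turn [ 0.0013 -0.0004  0.0001]
```

View pics/w7.png

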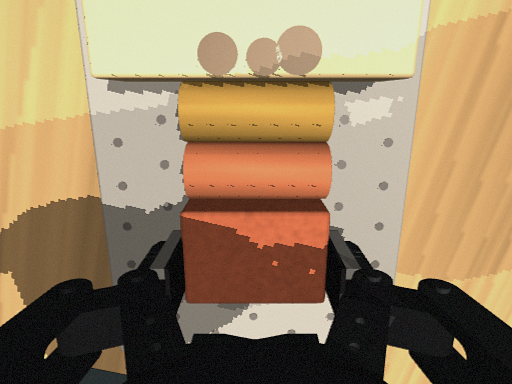

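Brass, copper and block are snug in a stack against the brick (rows 78–303) and parallel to it. Release.

Request:
drive_tool:
  rows:
    - [0,0,0,0,0,0,0.72]
    - [0,0,0,0,0,0,0.75]
    - [0,0,0,0,0,0,0.8]
    - [0,0,0,0,0,0,0.9]
    - [0,0,0,0,0,0,1]
    - [0,0,0,0,0,-0.02,1]
    - [0,0,0,0,0,-0.04,1]
    - [0,0,0,0,0,-0.04,1]

```text
time: 24.03
tool_pos: [0.5391, 0.2758, 0.1216]
tcp_rot: [-1.932, -2.473, 0.008]
wrist_force: [0.6, 0.3, 1.2]
width: 1.001
grip_force: 0.0
```

Request:
drive_tool:
  rows:
    - [0,0,0,0,0,-0.03,1]
    - [0,0,0,0,0,-0.03,1]
    - [0,0,0,0,0,0,1]
    - [0,0,0,0,0,0,1]

```text
time: 24.37
tool_pos: [0.543, 0.2776, 0.1862]
tcp_rot: [1.932, 2.474, 0.008]
wrist_force: [-0.3, 0.3, -1.5]
width: 1.005
grip_force: 0.0
```

```bash
python3 - <<'E'
from h import *
c=wristcam()
for n in("brass_tube","copper_tube","fireclay_block"): inboard(fit(c,n,.012,block=n[0]=="f"))
plan([.436,-.089,.19],11)
E
```

```text
brass_tube 0.58 [218.  90. 286. 122.]
brass_tube [0.5278 0.3336] yaw 13.81 rms px 1.33
in board 0.0006 0.0276 rel yaw -0.1
copper_tube 0.64 [220. 122. 289. 145.]
copper_tube [0.534  0.3098] yaw 14.08 rms px 0.71
in board 0.0009 0.003 rel yaw 0.1
fireclay_block 0.65 [217. 147. 286. 197.]
fireclay_block [0.5413 0.2763] yaw 13.92 rms px 1.11
in board -0.0001 -0.0313 rel yaw -0.0
t 24.57 pos [0.54   0.276  0.1808] yaw 14.0 tilt [-0.0037 -0.0016] F [-0.2 -0.4  0.6] w 0.997 g 0.0
turn z 3.0 shift before-turn axes [-0.329  -0.1892 -0.0082] after-turn [-0.3385 -0.1717 -0.0082]
```

Request:
drive_tool:
  rows:
    - [0,0,0,-0.022,-0.0126,-0.002,1]
    - [0,0,0,-0.035,-0.02,-0.002,1]
    - [0,0,0,-0.036,-0.021,-0.002,1]
    - [0,0,0,-0.036,-0.021,-0.002,1]
    - [0,0,0,-0.036,-0.021,0,1]
    - [0,0,0,-0.036,-0.021,0,1]
    - [0,0,0,-0.036,-0.021,0,1]
    - [0,0,0,-0.036,-0.021,0,1]

```text
time: 25.23
tool_pos: [0.4515, -0.0279, 0.1894]
tcp_rot: [-1.932, -2.474, 0.002]
wrist_force: [0.7, -0.4, -0.7]
width: 1.0
grip_force: 0.0
```

Request:
drive_tool:
  rows:
    - [0,0,0,-0.034,-0.019,0,1]
    - [0,0,0,-0.022,-0.0116,0,1]
    - [0,0,3,0,0,0,1]
    - [0,0,0,0,0,0,1]
    - [0,0,0,0,0,0,1]
    - [0,0,0,0,0,0,1]

```text
time: 25.73
tool_pos: [0.437, -0.0877, 0.1902]
tcp_rot: [-1.995, -2.424, 0.001]
wrist_force: [-0.3, 0.3, -0.6]
width: 1.001
grip_force: 0.0
```

```bash
python3 - <<'E'
from h import *
c=wristcam();save(c,"w8.png");b=fit(c,"silver_tube");plan([b[0],b[1],0.004],b[2])
E
```

```text
silver_tube 0.72 [217. 154. 282. 184.]
silver_tube [ 0.4345 -0.091 ] yaw 11.58 rms px 0.43
t 25.83 pos [ 0.4374 -0.0875  0.1906] yaw 11.12 tilt [-0.001   0.0004] F [ 0.3  0.8 -0.7] w 1.003 g 0.0
turn z -0.46 shift before-turn axes [-0.0031 -0.0034  0.1866] after-turn [-0.003  -0.0034  0.1866]
```

View pics/w8.png

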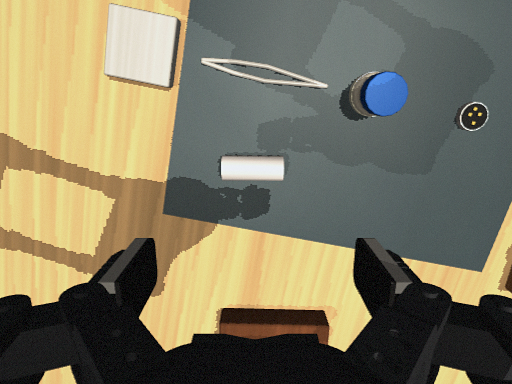

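Silver is at (220–285, 154–183), with nothing near the fingers.

Request:
drive_tool:
  rows:
    - [0,0,-0.4,-0.003,-0.002,0.02,1]
    - [0,0,0,0,0,0.035,1]
    - [0,0,0,0,0,0.035,1]
    - [0,0,0,0,0,0.035,1]
    - [0,0,0,0,0,0.03,1]
    - [0,0,0,0,0,0.02,1]
    - [0,0,0,0,0,0.011,1]
    - [0,0,0,0,0,0,1]
  force: 40

```text
time: 26.5
tool_pos: [0.4333, -0.09, 0.0021]
tcp_rot: [-1.983, -2.429, 0.004]
wrist_force: [-0.5, -0.2, -0.8]
width: 1.002
grip_force: 0.0
```

Request:
drive_tool:
  rows:
    - [0,0,0,0,0,0,0.55]
    - [0,0,0,0,0,0,0.55]
    - [0,0,0,0,0,0,0.55]
    - [0,0,0,0,0,0,0.55]
    - [0,0,0,0,0,0,0.55]
    - [0,0,0,0,0,0,0.55]

```text
time: 27.0
tool_pos: [0.4376, -0.0919, 0.0066]
tcp_rot: [1.988, 2.429, 0.002]
wrist_force: [0.4, 1.3, 5.8]
width: 0.69
grip_force: 43.6
```

```bash
python3 - <<'E'
from h import *
plan(bw(0.0005,.0155,.12),13.95)
E
```

```text
t 27.0 pos [ 0.4376 -0.0919  0.0066] yaw 11.4 tilt [ 0.003  -0.0006] F [0.4 1.3 5.8] w 0.69 g 43.6
turn z -2.55 shift before-turn axes [ 0.3871  0.1732 -0.1134] after-turn [ 0.379   0.1903 -0.1134]
```

Request:
drive_tool:
  rows:
    - [0,0,0,0,0,-0.02,0.55]
    - [0,0,0,0,0,-0.035,0.55]
    - [0,0,-2.5,0,0,-0.035,0.55]
    - [0,0,0,0.019,0.0095,-0.0235,0.55]
    - [0,0,0,0.03,0.015,0,0.55]
    - [0,0,0,0.035,0.0175,0,0.55]
    - [0,0,0,0.035,0.0175,0,0.55]
    - [0,0,0,0.035,0.0175,0,0.55]

```text
time: 27.67
tool_pos: [0.4738, 0.0777, 0.1191]
tcp_rot: [1.937, 2.472, 0.001]
wrist_force: [0.2, -0.4, -1.8]
width: 0.694
grip_force: 43.9
```

Request:
drive_tool:
  rows:
    - [0,0,0,0.035,0.0175,0,0.55]
    - [0,0,0,0.035,0.0175,0,0.55]
    - [0,0,0,0.035,0.0175,0,0.55]
    - [0,0,0,0.035,0.0175,0,0.55]
    - [0,0,0,0.035,0.0175,0,0.55]
    - [0,0,0,0.03,0.0155,0,0.55]
    - [0,0,0,0.02,0.01,0,0.55]
    - [0,0,0,0,0,0,0.55]

```text
time: 28.33
tool_pos: [0.5302, 0.3263, 0.1187]
tcp_rot: [-1.932, -2.477, -0.004]
wrist_force: [-0.3, -0.4, -1.1]
width: 0.688
grip_force: 43.9
```

Request:
drive_tool:
  rows:
    - [0,0,0,0,0,0,0.55]
    - [0,0,0,0,0,0,0.55]
    - [0,0,0,0,0,0,0.55]

```text
time: 28.58
tool_pos: [0.5289, 0.3205, 0.1182]
tcp_rot: [-1.937, -2.473, 0.002]
wrist_force: [0.9, -0.0, -1.3]
width: 0.693
grip_force: 43.9
```

```bash
python3 - <<'E'
from h import *
plan(bw(0.0005,.0155,.0406),13.95)
c=wristcam();save(c,"w9.png")
E
```

```text
t 28.58 pos [0.5289 0.3205 0.1182] yaw 13.85 tilt [-0.0012 -0.001 ] F [ 0.9 -0.  -1.3] w 0.693 g 43.9
turn z -0.1 shift before-turn axes [0.001  0.0021 0.0776] after-turn [0.0009 0.0021 0.0776]
```

View pics/w9.png

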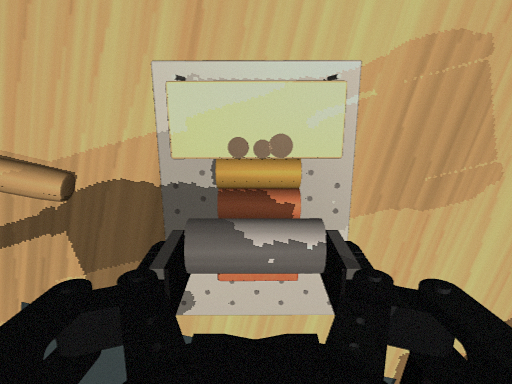

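Silver is square in the fingers and centred over brass and copper (columns 217–300). I'll lower it in small steps.

Request:
drive_tool:
  rows:
    - [0,0,0,0.001,0.002,0.02,0.55]
    - [0,0,0,0,0,0.02,0.55]
    - [0,0,0,0,0,0.016,0.55]
    - [0,0,0,0,0,0.01,0.55]
    - [0,0,0,0,0,0.006,0.55]
    - [0,0,0,0,0,0.002,0.55]
    - [0,0,0,0,0,0,0.55]
    - [0,0,0,0,0,0,0.55]

```text
time: 29.3
tool_pos: [0.532, 0.3236, 0.0457]
tcp_rot: [1.936, 2.473, 0.002]
wrist_force: [0.1, -0.3, -1.0]
width: 0.692
grip_force: 43.9
```

Request:
drive_tool:
  rows:
    - [0,0,0,0,0,0.001,0.55]
    - [0,0,0,0,0,0.001,0.55]
    - [0,0,0,0,0,0,0.55]
    - [0,0,0,0,0,0,0.55]

```text
time: 29.63
tool_pos: [0.5314, 0.3235, 0.0431]
tcp_rot: [1.936, 2.474, 0.001]
wrist_force: [0.6, -0.3, -1.2]
width: 0.692
grip_force: 43.9
```

```bash
python3 - <<'E'
from h import *
plan(bw(0.0005,.0155,.0403),13.95)
E
```

```text
t 29.63 pos [0.5314 0.3235 0.0431] yaw 13.9 tilt [0.0005 0.0003] F [ 0.6 -0.3 -1.2] w 0.692 g 43.9
turn z -0.05 shift before-turn axes [-0.0014 -0.0011  0.0028] after-turn [-0.0014 -0.0011  0.0028]
```

Request:
drive_tool:
  rows:
    - [0,0,0,-0.0012,-0.001,0.001,0.55]
    - [0,0,0,0,0,0.001,0.55]
    - [0,0,0,0,0,0,0.55]
    - [0,0,0,0,0,0,0.55]

```text
time: 29.97
tool_pos: [0.5306, 0.3218, 0.0412]
tcp_rot: [1.936, 2.474, -0.0]
wrist_force: [-1.3, -1.4, 4.0]
width: 0.687
grip_force: 44.4
```

Request:
drive_tool:
  rows:
    - [0,0,0,0,0,0.0008,0.55]
    - [0,0,0,0,0,0,0.55]
    - [0,0,0,0,0,0,0.55]

```text
time: 30.22
tool_pos: [0.5306, 0.3218, 0.0411]
tcp_rot: [1.936, 2.474, -0.0]
wrist_force: [-3.4, -2.6, 8.4]
width: 0.687
grip_force: 45.0
```

Seated. I'll ease off slightly and release slowly.

Request:
drive_tool:
  rows:
    - [0,0,0,0,0,-0.0008,0.55]
    - [0,0,0,0,0,0,0.55]
    - [0,0,0,0,0,0,0.7]
    - [0,0,0,0,0,0,0.72]
    - [0,0,0,0,0,0,0.75]
    - [0,0,0,0,0,0,0.8]
    - [0,0,0,0,0,0,0.9]
    - [0,0,0,0,0,0,1]

```text
time: 30.88
tool_pos: [0.5304, 0.3219, 0.0404]
tcp_rot: [-1.936, -2.474, 0.0]
wrist_force: [0.9, 0.2, 0.6]
width: 0.998
grip_force: 0.0
```

Request:
drive_tool:
  rows:
    - [0,0,0,0,0,0,1]
    - [0,0,0,0,0,-0.01,1]
    - [0,0,0,0,0,-0.02,1]
    - [0,0,0,0,0,-0.03,1]
    - [0,0,0,0,0,-0.04,1]
    - [0,0,0,0,0,-0.03,1]
    - [0,0,0,0,0,0,1]
    - [0,0,0,0,0,0,1]

```text
time: 31.55
tool_pos: [0.5326, 0.3231, 0.1751]
tcp_rot: [1.935, 2.472, 0.011]
wrist_force: [-0.4, 0.7, -0.3]
width: 1.001
grip_force: 0.0
```

```bash
python3 - <<'E'
from h import *
c=wristcam();save(c,"w10.png")
inboard(fit(c,"silver_tube",.0337));inboard(fit(c,"fireclay_block",.012,block=True))
for n in("brass_tube","copper_tube"):print(n,[(round(m["score"],2),m["bbox"]) for m in masks_of(c,n)[:2]])
E
```

```text
silver_tube 0.66 [211. 162. 287. 194.]
silver_tube [0.5306 0.3213] yaw 14.57 rms px 0.86
in board 0.0003 0.0149 rel yaw 0.6
fireclay_block 0.68 [215. 198. 289. 249.]
fireclay_block 0.16 [220. 194. 286. 199.]
fireclay_block [0.5411 0.276 ] yaw 13.86 rms px 2.57
in board -0.0004 -0.0316 rel yaw -0.1
brass_tube [(0.8, [216.3, 148.9, 285.2, 165.2])]
copper_tube [(0.92, [221.4, 192.6, 286.3, 199.2])]
```

View pics/w10.png

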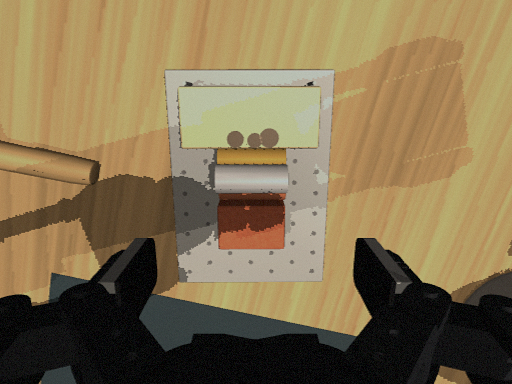

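The silver tube rests in the groove at (215–288, 164–194), ends level, with the block snug at (218–285, 198–249). Handing in.

```bash
python3 -c "
from h import *
print(workorder.finish_job())"
```

```text
the job is handed in; nothing more can be done
None
```

Job handed in at about 32 s: brass lies along the brick, copper sits beside it chocked by the fireclay block, silver rests in the groove with the ends level, and all is released; `finish_job()` returned no verdict.

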